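# Re-tension the cam clamp on a relief-print block

## Robot

A 6-joint arm with a two-finger parallel gripper is mounted at the origin on the work surface. World frame = base frame: x ahead of the robot, y to its left, z up, the work surface at z = 0. Lengths are in mm, angles in rad, forces in N, time in s.
With the tool pointing down it reaches from about 400 to 925 mm from the base axis. Payload 12.5 kg.
Tool frame: the origin (TCP) lies midway between the tips of the shut fingers; the grasp point (between the pads) lies 19 mm behind it (env.tcp_to_grasp is the distance from the TCP to the grasp point, in mm); z points along the fingers, y is the line along which they close (so a half turn about z gives the same grasp; the last joint's range is limited). The gripper opens to 95 mm and grips with 3 to 60 N. Pads are 20 mm wide; open, the fingers measure 119 mm over their backs; the gripper's body (75 mm by 180 mm) begins 59 mm behind the grasp point.
Start: joints at [-1.278, 0.491, 1.559, -0, 1.092, -0.106], TCP at [242.719, -575.964, 214.661] pointing down, gripper open.
Joint ranges: [-3.1, 3.1], [-0.84, 2.19], [0.05, 2.79], [-1.13, 4.28], [0.06, 2.93], [-2.69, 2.69]. Speed limits (rad/s): [2.22, 2.22, 2.79, 3.14, 3.14, 3.14].

## Interface

Orientations are given as [roll, pitch, yaw] about the fixed x, y, z axes, in that order (R = Rz(yaw) Ry(pitch) Rx(roll)).
In Python, from cell import env gives the robot as it stands. The module is installed in compiled form; this text tells all that it offers.
- The arm moves only by the tool step_arm, never from a script. Its argument "plan" is a list that holds one entry, the list of rows, each a list of 5 numbers: the shift along the tool's x, y, z in mm, then the turn about the tool's z in degrees, then the opening, from -1 (shut) to 1 (fully open). A call has 1 to 8 rows; each row is the pose to reach, as a shift and turn from the pose commanded when the call began, along the tool's axes at that moment; what a row does not reach only later rows make up. A row lasts 1/12 s, in which the tool goes at most 41.7 mm and 7.16 degrees, less where a joint would pass 70% of its speed; a pose out of reach is approached as far as the arm can. A call with a gripper value outside its range is refused whole. The fingers move at their own pace and stop on an object; the grip force is fixed at half the most. Time passes only in rows, so rows that repeat a pose let the fingers close. It gives the time, the measured TCP pose, the force, the opening and the grip force at its end, in the units of the state.
- env.state(): the state, without advancing time (a new reading comes with each control period).
- env.read_camera(name): name is "scene" or "top" or "wrist"; returns the picture (384x512x3 uint8, blue, green, red); there is no depth.
- env.get_calibration(name): a dict with "K" (3x3 intrinsics, pixels), "extrinsics" (4x4, takes a point from world to camera coordinates). Camera axes: x right, y up, looking along -z (the intrinsics and any distortion apply to the point x, -y, -z); pixel columns grow to the right and rows downward; lengths in mm; the calibration is good to about 2 mm. A picture is of the moment at which its call begins: read the wrist's pose just before it. get_calibration takes no time and is no camera call; for the wrist camera it gives the pose at the moment of the call.
- env.job_done(): hands the job in; it is judged then, once.
The state is a dict: "t": time; "joints": joint angles; "qvel": joint speeds; "tau": joint torques, N m; "eef_pos": TCP position; "tcp_rot": TCP orientation; "ft_force": force on the tool from outside, world axes, zero at the start; "moment": the same for the moment, N m; "opening": opening from 0.0 (shut) to 1.0 (fully open); "grip_force": force on a finger pad.
Only numpy, scipy, OpenCV 4.12 (cv2) and the standard library are available. Lean on these libraries where they do the work, as an engineer would, in place of code of your own. Each camera call takes 0.05 s, during which the arm holds its last target. There are 200 camera calls.

## Task

The clamp bar over the blue relief block is shut but too slack to hold it. Flip the clamp's red cam lever up until it stands open, turn the brass wing nut clockwise until its red-tipped wing points at the green mark on the white dial, then flip the lever back down fully home so that the bar grips the block. Do not shift the block or disturb the other things on the table.

Things in the scene. Friction and masses are not known exactly. Their poses are not given: they have to be found in the camera images.
- jig: the clamp: a fixed plywood board 290 (x) by 340 (y) by 18 mm with two aluminium towers 210 mm apart and a dark steel clamp bar between them along y. Origin on the table on the middle line of the bar, half-way between the towers; x points from the lever's free end (front) to the block (back), y along the bar from the nut to the lever, z up. The board reaches from x -120 to +170 mm. It cannot move
- lever (a joint): angle of the cam lever, rad: 0 closed (level, pointing along the jig's -x), 1.57 upright, stop at 1.6 (open). Its hinge lies along the jig's y; it stays where it is left (about 2 N at the handle)
- lever_pivot (a point): the lever's hinge axis, at the middle of the lever's width, 90 mm above the table
- lever_grip (a point): point in the lever's red handle, 95 mm from the hinge; moves with the lever. The handle is 18 mm wide (along the hinge) and 15 mm thick and reaches from 63 to 125 mm from the hinge; under the closed handle 64 mm are free above the board
- nut (a joint): angle of the wing nut, rad, growing clockwise seen from above (tightening, winds the bar down); 1.70 points at the green mark; stops at 0 and 2.3. It stays where it is left (about 0.08 N m to turn); the open lever lifts nut, dial and bar together by 6 mm
- nut_grip (a point): centre of the wing nut's wings, on its vertical axis, 100 mm above the table with the lever closed, 106 mm with it open (as for the heights below). The wings are one upright brass bar 70 mm long, 12 mm thick and 28 mm high (86 to 114 mm above the table); the white dial under it (96 mm across) has its top 72 mm above the table
- nut_pointer (a point): the red-tipped wing's end, 33 mm from the nut's axis, half-way up; the direction from nut_grip to here is where the wing points
- mark (a point): centre of the green mark, a flat tab 26 by 13 mm lying across the rim of the white dial, 50 mm from the axis of the nut, on top of the dial
- pad: the black rubber strip under the clamp bar, 26 by 150 by 8 mm, sprung 3 N per mm, which presses on the block when the clamp is tight; origin at the centre of the strip
- block: the blue-faced relief block, 145 by 140 by 20 mm, 0.3 kg, lying loose on the board with its front edge under the bar; origin at the centre of its underside
- block_center (a point): the centre of the relief block, half-way up
- ink_center (a point): bystander, leave alone: centre of the ink tin, 72 mm across, 75 mm high
- brayer_center (a point): bystander, leave alone: middle of the ink roller with wooden handle, 150 mm long, 112 mm wide, 40 mm high
- gouge_center (a point): bystander, leave alone: middle of the carving gouge lying flat on the board in front of the bar, 180 mm long, 24 mm wide, 22 mm high
- cup_center (a point): bystander, leave alone: centre of the white mug, 80 mm across, 90 mm high
- spool_center (a point): bystander, leave alone: centre of the red spool standing on the board beside the block, 56 mm across, 46 mm high
- cork_center (a point): bystander, leave alone: centre of the cork block, 100 by 30 by 50 mm
Things that resemble listed ones, but are neither listed nor needed, are in the scene too. Leave any purple look-alike of the block alone.

How it is judged:
By the outcome, as a careful person would: the job done as asked, in the order asked, and still so for the second after the job is handed in, with the robot touching nothing.
It also fails if it takes over 64 s, if anything falls off the work surface, if the arm or the gripper's body presses on something with over 40 N, if the wrist force passes 120 N, or if a joint passes its speed limit or range.

## Working session

There is one attempt and no reset: what is moved stays moved. The work goes in short steps, Python scripts to look and compute and a tool call to move; the robot and the scene stay as the last step left them, time stands still between calls to the robot, and variables do not carry over. Pictures are saved under pics/ and viewed, at most 10 in all, crops included, and the job is handed in when it is done.

Besides the shell and the picture viewer there is one more tool, called after "Request:" by a JSON object that holds its "name" and its "arguments". step_arm: Moves the arm, as the interface text tells. Its arguments: {"type":"object","properties":{"plan":{"type":"array"}},"required":["plan"]}

```bash
mkdir -p pics; cat > h.py <<'E'
import numpy as np, cv2
from cell import env
def ray(name,uv,cal=None):
    c=cal or env.get_calibration(name); K=np.array(c["K"]);E=np.array(c["extrinsics"])
    d=np.linalg.solve(K,[uv[0],uv[1],1.]); d=d*[1,-1,-1]
    R=E[:3,:3]; return -R.T@E[:3,3], R.T@d
def onz(name,uv,z,cal=None):
    o,d=ray(name,uv,cal); return o+d*(z-o[2])/d[2]
def proj(name,p):
    c=env.get_calibration(name); K=np.array(c["K"]);E=np.array(c["extrinsics"])
    q=E[:3,:3]@np.array(p,float)+E[:3,3]; q=K@(q*[1,-1,-1]); return q[:2]/q[2]
E
python3 - <<'E'
from h import *
print(env.state()); 
for n in("scene","top"):
    print(env.get_calibration(n)); im=env.read_camera(n); cv2.imwrite(f"pics/{n}0.png",im)
a=[cv2.imread(f"pics/{n}0.png") for n in("scene","top")]
for n,i in zip("ab",a): cv2.imwrite(f"pics/{n}.png",cv2.resize(i,(800,600)))
E
```

```text
{'t': 0.0, 'joints': array([-1.27760628e+00,  4.91569954e-01,  1.55946597e+00, -3.99419206e-05,
        1.09167428e+00, -1.05626963e-01]), 'qvel': array([ 6.17704410e-05, -6.47224407e-04, -4.46226908e-04, -3.58240311e-04,
       -6.55528454e-04,  1.20001294e-03]), 'tau': array([ 6.72186070e-04, -6.12644434e+01, -2.58184505e+01,  6.93126116e-02,
        4.82182286e-02, -9.44367912e-05]), 'eef_pos': array([ 242.63023668, -575.71516913,  214.04959774]), 'tcp_rot': array([-3.14047760e+00, -8.25971754e-05,  3.98835398e-01]), 'ft_force': array([0.05040005, 0.04378069, 0.55733183]), 'moment': array([-0.00289943, -0.01527856,  0.03549515]), 'grip_force': 0.0, 'opening': 1.0032834838723201}
{'K': array([[441.72016593,   0.        , 253.10964177],
       [  0.        , 441.72016593, 188.66928041],
       [  0.        ,   0.        ,   1.        ]]), 'extrinsics': array([[ 8.21975881e-01,  5.69136825e-01, -2.09505436e-02,
        -4.24734696e+02],
       [-3.23596100e-01,  4.96992524e-01,  8.05160850e-01,
         8.91376676e+01],
       [ 4.68658953e-01, -6.55043285e-01,  5.92686325e-01,
        -1.77017708e+03],
       [ 0.00000000e+00,  0.00000000e+00,  0.00000000e+00,
         1.00000000e+00]])}
{'K': array([[495.22664104,   0.        , 251.73529145],
       [  0.        , 495.22664104, 195.89256441],
       [  0.        ,   0.        ,   1.        ]]), 'extrinsics': array([[-2.62375548e-02, -9.99505209e-01, -1.73472907e-02,
         4.08913612e+01],
       [ 9.94319936e-01, -2.78841449e-02,  1.02714847e-01,
        -5.05473830e+02],
       [-1.03147739e-01, -1.45537705e-02,  9.94559567e-01,
        -1.57608403e+03],
       [ 0.00000000e+00,  0.00000000e+00,  0.00000000e+00,
         1.00000000e+00]])}
```

View pics/a.png

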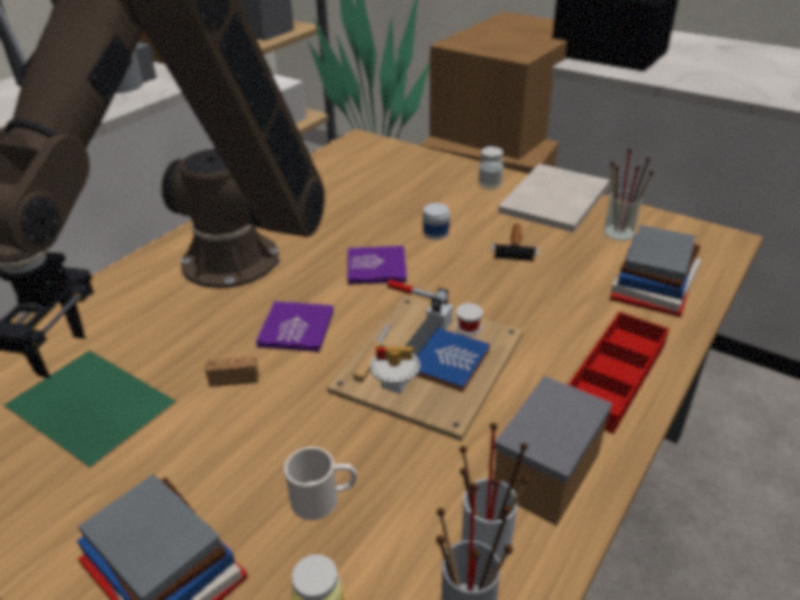

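View pics/b.png

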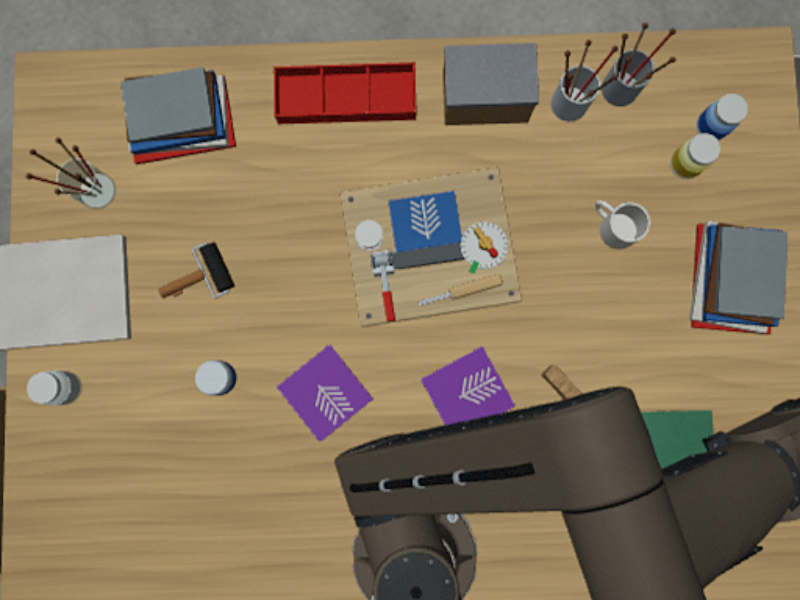

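Top view (800x600): the jig's board has corners at about (342,190), (497,168), (521,300), (363,326). The lever's red handle is at (389,305), the nut on its dial at (486,243) and the green mark at (474,267). Next I'll measure these.

```bash
python3 - <<'E'
from h import *
im=cv2.imread("pics/top0.png"); 
s=.64
for c in[(342,190),(497,168),(521,300),(363,326)]: print("corner",onz("top",np.array(c)*s,18).round(1))
hsv=cv2.cvtColor(im,cv2.COLOR_BGR2HSV)
def comps(m,lab,zs):
    x0,y0,x1,y1=215,100,340,212
    k=np.zeros(m.shape,np.uint8);k[y0:y1,x0:x1]=m[y0:y1,x0:x1]*255
    n,L,st,ce=cv2.connectedComponentsWithStats(k)
    for i in range(1,n):
        if st[i,4]>5:
            print(lab,st[i],ce[i].round(1),[onz("top",ce[i],z).round(1) for z in zs])
            if lab=="blue" or lab=="red": r=cv2.minAreaRect(np.argwhere(L==i)[:,::-1].astype(np.float32));print("  box",[onz("top",p,zs[0])[:2].round(1) for p in cv2.boxPoints(r)])
h,sa,v=[hsv[...,i].astype(int) for i in range(3)]
comps(((h<6)|(h>174))&(sa>150)&(v>80),"red",[97,100])
comps((h>45)&(h<80)&(sa>90),"green",[72])
comps((h>100)&(h<120)&(sa>120),"blue",[38])
comps((sa<40)&(v>170),"white",[72,64])
comps((h>14)&(h<30)&(sa>170),"brass",[114])
cv2.imwrite("pics/crop.png",cv2.resize(im[100:215,210:345],None,fx=5.9,fy=5.2,interpolation=cv2.INTER_CUBIC))
E
```

```text
corner [757.3 129.5  18. ]
corner [ 794.7 -199.7   18. ]
corner [ 512.5 -238.2   18. ]
corner [467.4  91.4  18. ]
red [313 159   6   6  22] [315.4 161.1] [array([ 602.1, -174.6,   97. ]), array([ 601.6, -174.2,  100. ])]
  box [array([ 604.4, -165.6]), array([ 612. , -173.7]), array([ 600.7, -184.1]), array([ 593. , -176.1])]
red [245 186   8  20  95] [248.5 195.6] [array([500.2,  36. ,  97. ]), array([499.8,  35.9, 100. ])]
  box [array([528.2,  47.4]), array([530.3,  32.3]), array([472.1,  24.2]), array([470. ,  39.3])]
green [300 167   6   8  28] [302.7 170.8] [array([ 576.9, -136.2,   72. ])]
blue [ 249  123   46   38 1102] [271.9 142.2] [array([678.5, -43. ,  38. ])]
  box [array([726.3,  31.6]), array([ 743.5, -104.5]), array([ 636., -117.]), array([619. ,  18.2])]
white [227 141  18  18 244] [235.4 149. ] [array([652.9,  74.4,  72. ]), array([654.5,  74.8,  64. ])]
white [295 142  30  30 446] [309.4 156.7] [array([ 621. , -159.2,   72. ]), array([ 622.5, -160. ,   64. ])]
white [239 161   5   3  10] [241.  161.6] [array([611.8,  57.6,  72. ]), array([613.2,  57.9,  64. ])]
white [239 171   9  15  52] [244.2 177.2] [array([561.6,  48.6,  72. ]), array([562.7,  48.9,  64. ])]
white [247 170   5   3  13] [249.  171.2] [array([580.5,  33.1,  72. ]), array([581.7,  33.2,  64. ])]
white [268 187  20   9  27] [277.1 190.8] [array([515.6, -53.8,  72. ]), array([516.5, -54.1,  64. ])]
brass [307 156   5   4   7] [308.7 158. ] [array([ 609.5, -152.4,  114. ])]
```

View pics/crop.png

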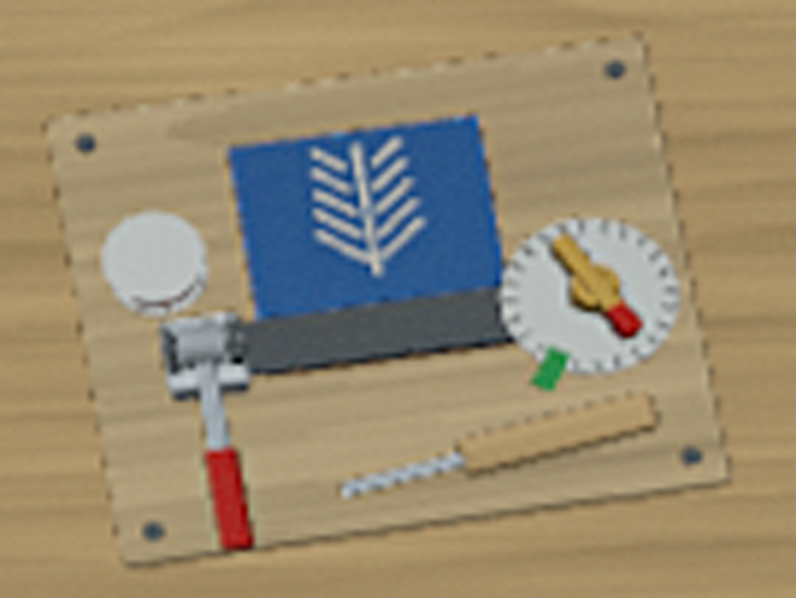

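Crop: the handle, wing nut (red tip lower right), dial and green mark (lower left of the dial) all agree with the jig's geometry. That gives a jig origin near (608,-57), yaw 7.3°, and about 60° of clockwise turn for the nut. Next I work out the move to a point above the handle.

```bash
cat >> h.py <<'E'
J=np.array([608.2,-57.4]); YJ=np.radians(7.3)
def jw(x,y): c,s=np.cos(YJ),np.sin(YJ); return J+[c*x-s*y,s*x+c*y]
def wj(p): c,s=np.cos(YJ),np.sin(YJ); d=np.array(p[:2])-J; return np.array([c*d[0]+s*d[1],-s*d[0]+c*d[1]])
def shift(tgt,yawdeg=None):
    st=env.state(); p=st["eef_pos"]; y=st["tcp_rot"][2]; d=np.array(tgt)-p
    X=np.array([np.cos(y),np.sin(y)]);Y=np.array([np.sin(y),-np.cos(y)])
    t=None if yawdeg is None else round((np.degrees(y)-yawdeg+90)%180-90,2)
    return [round(float(v),1) for v in (X@d[:2],Y@d[:2],-d[2])],t
E
python3 - <<'E'
from h import *
print("jig: handle",wj([500.2,36]),"dial",wj(onz("top",(310,156.6),72)),"block",wj([681,-43]))
print("nutred114",onz("top",(315.4,161.1),114),"axis",jw(0,-105))
print(shift([500,36,190],7.3))
E
```

```text
jig: handle [-95.25676536 106.36591867] dial [-8.55488869e-02 -1.04447419e+02] block [74.03964578  5.03297647]
nutred114 [ 599.28658818 -172.55975715  114.        ] axis [ 621.5417839  -161.54891647]
([474.7, -463.8, 24.1], np.float64(15.55))
```

Request:
{"name": "step_arm", "arguments": {"plan": [[[25, -25, 0, 2, 1], [60, -59, 5, 4, 1], [95, -93, 10, 6, 1], [130, -127, 15, 8, 1], [165, -161, 20, 10, 1], [195, -191, 24, 12, 1], [225, -220, 24, 14, 1], [250, -245, 24, 15.5, 1]]]}}

```text
t: 0.77
eef_pos: [368.9, -273.4, 190.7]
tcp_rot: [-3.141, 0.0, 0.126]
ft_force: [0.7, -0.1, 0.4]
opening: 0.998
grip_force: 0.0
```

```bash
python3 -c "
from h import *
print(env.state()['eef_pos'],shift([500,36,190],7.3))"
```

```text
[ 368.85782284 -273.4079245   190.734191  ] ([169.0, -290.5, 0.7], np.float64(-0.08))
```

Request:
{"name": "step_arm", "arguments": {"plan": [[[20, -34, 0, 0, 1], [40, -68, 0, 0, 1], [60, -103, 0, 0, 1], [80, -137, 0, 0, 1], [100, -172, 0, 0, 1], [120, -206, 0, 0, 1], [138, -237, 0, 0, 1], [150, -258, 0, 0, 1]]]}}

```text
t: 1.43
eef_pos: [485.1, 2.5, 191.0]
tcp_rot: [-3.141, -0.0, 0.13]
ft_force: [-0.2, 0.2, -0.1]
opening: 0.998
grip_force: 0.0
```

Request:
{"name": "step_arm", "arguments": {"plan": [[[0, 0, 0, 0, 1], [0, 0, 0, 0, 1]]]}}

```text
t: 1.6
eef_pos: [484.5, 0.7, 190.8]
tcp_rot: [-3.142, 0.001, 0.131]
ft_force: [0.2, 0.2, 0.9]
opening: 1.001
grip_force: 0.0
```

```bash
python3 - <<'E'
from h import *
print(shift([500,36,190],7.3))
cal=env.get_calibration("wrist"); im=env.read_camera("wrist"); cv2.imwrite("pics/w1.png",im)
hsv=cv2.cvtColor(im,cv2.COLOR_BGR2HSV);h,s,v=[hsv[...,i].astype(int) for i in range(3)]
m=(((h<6)|(h>174))&(s>150)&(v>60)).astype(np.uint8)
n,L,st,ce=cv2.connectedComponentsWithStats(m)
for i in range(1,n):
    if st[i,4]>100:
        r=cv2.minAreaRect(np.argwhere(L==i)[:,::-1].astype(np.float32))
        print(st[i],[(onz("wrist",p,97.5,cal)[:2].round(1),wj(onz("wrist",p,97.5,cal)).round(1)) for p in [r[0],*cv2.boxPoints(r)]])
E
```

```text
([20.0, -33.0, 0.8], np.float64(0.2))
[189   0  29   6 119] [(array([617.8,  58.9]), array([ 24.3, 114.2])), (array([618.1,  69.4]), array([ 25.9, 124.5])), (array([620.8,  48.8]), array([ 26. , 103.7])), (array([617.4,  48.4]), array([ 22.6, 103.8])), (array([614.7,  69.1]), array([ 22.6, 124.7]))]
[481  53  31  28 643] [(array([ 601.7, -173.3]), array([ -21.2, -114.1])), (array([ 606.4, -157.8]), array([-14.5, -99.3])), (array([ 613.7, -179.6]), array([ -10.1, -121.9])), (array([ 597., -189.]), array([ -27.9, -129.1])), (array([ 589.5, -166.9]), array([ -32.5, -106.2]))]
[ 207  120   22   71 1467] [(array([505.2,  36.8]), array([-90.2, 106.5])), (array([532.5,  48.1]), array([-61.7, 114.2])), (array([534.7,  31.2]), array([-61.6,  97.2])), (array([476.4,  24.9]), array([-120.3,   98.4])), (array([474. ,  42.7]), array([-120.4,  116.3]))]
```

View pics/w1.png

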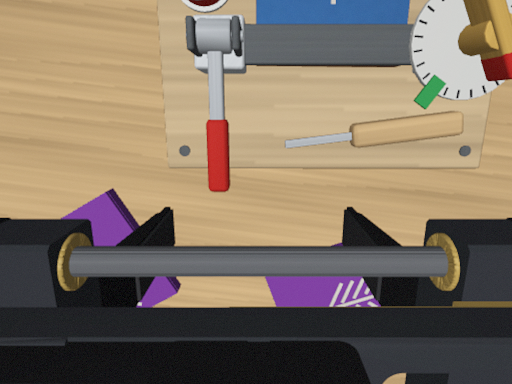

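The wrist view shows the handle at (207–229, 120–191), with the mug and spool well clear. It matches the top view to within a few mm. I'll go down over the handle and grip it.

Request:
{"name": "step_arm", "arguments": {"plan": [[[11, -17, 0, 0, 1], [21.5, -33, 0, 0, 1], [21.5, -33, 30, 0, 1], [21.5, -33, 60, 0, 1], [21.5, -33, 90, 0, 1], [21.5, -33, 110, 0, 1], [21.5, -33, 120, 0, 1], [21.5, -33, 120, 0, 1]]]}}

```text
t: 2.32
eef_pos: [500.7, 34.1, 69.5]
tcp_rot: [-3.141, 0.003, 0.127]
ft_force: [-1.2, 0.4, 0.3]
opening: 0.998
grip_force: 0.0
```

Request:
{"name": "step_arm", "arguments": {"plan": [[[0, 0, 0, 0, -1], [0, 0, 0, 0, -1], [0, 0, 0, 0, -1], [0, 0, 0, 0, -1], [0, 0, 0, 0, -1], [0, 0, 0, 0, -1], [0, 0, 0, 0, -1], [0, 0, 0, 0, -1]]]}}

```text
t: 2.98
eef_pos: [501.6, 35.2, 71.2]
tcp_rot: [3.141, -0.0, 0.128]
ft_force: [0.1, -0.4, -0.8]
opening: 0.495
grip_force: 0.0
```

Request:
{"name": "step_arm", "arguments": {"plan": [[[0, 0, 0, 0, -1], [0, 0, 0, 0, -1], [0, 0, 0, 0, -1], [0, 0, 0, 0, -1], [0, 0, 0, 0, -1], [0, 0, 0, 0, -1], [0, 0, 0, 0, -1], [0, 0, 0, 0, -1]]]}}

```text
t: 3.65
eef_pos: [501.2, 36.9, 71.0]
tcp_rot: [-3.139, 0.0, 0.128]
ft_force: [-1.1, 18.2, 0.4]
opening: 0.184
grip_force: 30.0
```

Gripped at 17.5 mm, which fits the 18 mm handle, and the side force suggests I'm about 1.5 mm off. I'll correct that and swing the handle along its arc.

Request:
{"name": "step_arm", "arguments": {"plan": [[[0.5, -1.5, -9.5, 0, -1], [1.9, -1.5, -18.9, 0, -1], [4.2, -1.5, -28.1, 0, -1], [7.5, -1.5, -37, 0, -1], [11.6, -1.5, -45.5, 0, -1], [16.6, -1.5, -53.6, 0, -1], [22.3, -1.5, -61.2, 0, -1], [28.8, -1.5, -68.1, 0, -1]]]}}

```text
t: 4.32
eef_pos: [528.9, 40.8, 139.3]
tcp_rot: [-3.14, 0.003, 0.128]
ft_force: [-0.5, 5.3, -9.6]
opening: 0.185
grip_force: 30.0
```

Request:
{"name": "step_arm", "arguments": {"plan": [[[7.1, -0.5, -6.3, 0, -1], [14.9, -0.5, -11.8, 0, -1], [23.1, -0.5, -16.6, 0, -1], [31.8, -0.5, -20.4, 0, -1], [40.8, -0.5, -23.4, 0, -1], [50.1, -0.5, -25.5, 0, -1], [59.5, -0.5, -26.7, 0, -1], [69, -0.5, -26.9, 0, -1]]]}}

```text
t: 4.98
eef_pos: [598.4, 49.9, 167.3]
tcp_rot: [-3.141, 0.001, 0.128]
ft_force: [-7.5, 3.0, 7.3]
opening: 0.186
grip_force: 30.0
```

Request:
{"name": "step_arm", "arguments": {"plan": [[[1, 0, 0, 0, -1], [1.5, 0, 0, 0, -1], [1.5, 0, 0, 0, -1]]]}}

```text
t: 5.23
eef_pos: [600.3, 50.2, 167.3]
tcp_rot: [-3.141, -0.001, 0.128]
ft_force: [-4.0, 2.6, 6.1]
opening: 0.184
grip_force: 30.0
```

Request:
{"name": "step_arm", "arguments": {"plan": [[[1.5, 0, 0, 0, -1], [3, 0, 0, 0, -1], [3, 0, 0, 0, -1], [3, 0, 0, 0, -1]]]}}

```text
t: 5.57
eef_pos: [602.9, 50.5, 167.3]
tcp_rot: [-3.141, -0.0, 0.128]
ft_force: [-6.0, 3.1, 6.1]
opening: 0.184
grip_force: 30.0
```

Request:
{"name": "step_arm", "arguments": {"plan": [[[0, 0, 0, 0, 1], [0, 0, 0, 0, 1], [0, 0, 0, 0, 1], [0, 0, 0, 0, 1], [0, 0, 0, 0, 1], [0, 0, 0, 0, 1], [0, 0, -20, 0, 1], [0, 0, -40, 0, 1]]]}}

```text
t: 6.23
eef_pos: [602.4, 50.2, 205.7]
tcp_rot: [-3.141, 0.002, 0.128]
ft_force: [0.8, 0.8, 0.9]
opening: 0.691
grip_force: 0.0
```

Request:
{"name": "step_arm", "arguments": {"plan": [[[0, 10, -25, 0, 1], [-10, 30, -40, 0, 1], [-25, 60, -50, 0, 1], [-40, 90, -50, 0, 1], [-60, 110, -50, 0, 1], [-70, 120, -50, 0, 1], [-70, 120, -50, 0, 1], [-70, 120, -50, 0, 1]]]}}

```text
t: 6.9
eef_pos: [548.9, -77.9, 256.3]
tcp_rot: [3.142, -0.001, 0.127]
ft_force: [0.6, 0.7, 0.5]
opening: 1.002
grip_force: 0.0
```

```bash
python3 - <<'E'
from h import *
w=env.read_camera("wrist"); cal=env.get_calibration("wrist"); s=env.read_camera("scene"); t=env.read_camera("top")
np.savez("pics/cal2.npz",**cal)
for n,i in zip("wst",(w,s,t)): cv2.imwrite(f"pics/{n}2.png",i)
def P(name,lo,hi): return
c=proj("scene",[*jw(0,0),90]).astype(int)
sc=s[c[1]-65:c[1]+55,c[0]-70:c[0]+70]
cv2.imwrite("pics/v2.png",np.vstack([cv2.resize(sc,(400,300),interpolation=cv2.INTER_CUBIC),cv2.resize(w,(400,300))]))
print(env.state()['eef_pos'])
E
```

```text
[549.32613479 -76.83935163 255.98162146]
```

View pics/v2.png

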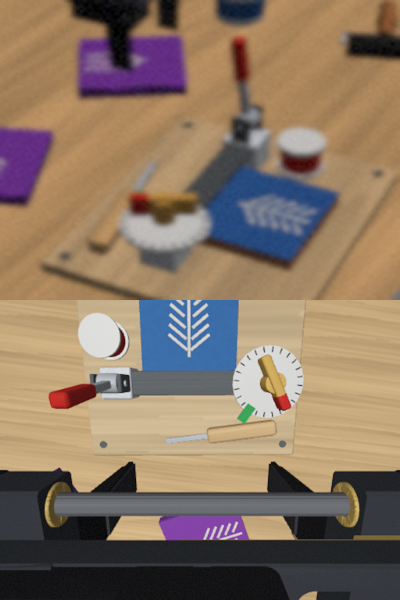

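The scene view (top half) shows the lever standing up. In the wrist view (lower half) the whole dial is visible at (268,381), with the red tip at (284,402) and the mark at (246,413). I'll triangulate the lever and measure the nut from this.

```bash
cat >> h.py <<'E'
def masks(im,kind):
    h,s,v=[cv2.cvtColor(im,cv2.COLOR_BGR2HSV)[...,i].astype(int) for i in range(3)]
    m={"red":((h<6)|(h>174))&(s>140)&(v>60),"green":(h>45)&(h<85)&(s>90),"brass":(h>14)&(h<27)&(s>150)&(v>90),"white":(s<30)&(v>170)}[kind]
    n,L,st,ce=cv2.connectedComponentsWithStats(m.astype(np.uint8))
    return sorted([(int(st[i,4]),ce[i].round(1),st[i,:4],L==i) for i in range(1,n) if st[i,4]>12],key=lambda a:-a[0])
def tri(a,b):
    (o1,d1),(o2,d2)=a,b; A=np.stack([d1,-d2],1); k=np.linalg.lstsq(A,o2-o1,rcond=None)[0]
    p,q=o1+k[0]*d1,o2+k[1]*d2; return (p+q)/2,np.linalg.norm(p-q)
E
python3 - <<'E'
from h import *
w,s,t=[cv2.imread(f"pics/{n}2.png") for n in "wst"]; cal=dict(np.load("pics/cal2.npz"))
for n,i in zip(("w","s","t"),(w,s,t)):
    for k in("red","green","brass"):
        for a in masks(i,k)[:8]:
            if n=="w" or (n=="s" and abs(a[1][0]-265)<60 and abs(a[1][1]-195)<50) or (n=="t" and abs(a[1][0]-275)<60 and abs(a[1][1]-155)<60): print(n,k,*a[:3])
m=masks(w,"white")[:4]; print([a[:3] for a in m])
E
```

```text
w red 1301 [ 91.5 122.6] [ 63 108  60  31]
w red 309 [361.2 131.1] [349 120  23  22]
w red 142 [154.2  58.1] [142  39  18  34]
w green 270 [314.5 145.1] [304 133  22  25]
w brass 167 [337.4  98.3] [330  74  22  50]
s red 47 [278.6 166.4] [277 159   4  16]
s red 45 [299.8 208.1] [295 206  11   6]
s brass 59 [254.  222.7] [248 221  15   6]
[(4604, array([340.4, 102.5]), array([298,  58,  91,  93], dtype=int32)), (2675, array([129.1,  46. ]), array([100,  17,  65,  60], dtype=int32)), (531, array([241.5,  43.8]), array([215,   0,  54,  73], dtype=int32)), (336, array([238.8, 176.9]), array([212, 171,  54,  13], dtype=int32))]
```

```bash
python3 - <<'E'
from h import *
cal=dict(np.load("pics/cal2.npz"))
p,e=tri(ray("wrist",(91.5,122.6),cal),ray("scene",(278.6,166.4))); print("handle",p,wj(p),e)
# wing: fit line through red+brass top in wrist
w=cv2.imread("pics/w2.png")
ell=cv2.fitEllipse(cv2.convexHull(np.argwhere(masks(w,"white")[0][3])[:,::-1].astype(np.float32)))
print("ell",ell)
c=onz("wrist",ell[0],78,cal);mk=onz("wrist",(314.5,145.1),78,cal);r=onz("wrist",(361.2,131.1),116,cal)
print("axis",c,wj(c),"mark",mk,np.linalg.norm(mk-c),"red",r)
a=lambda v:np.degrees(np.arctan2(v[1],v[0]))
for n in(c,np.array([*jw(0,-105),0])):print(a(mk-n),a(r-n),np.linalg.norm((r-n)[:2]))
cv2.imwrite("pics/w2c.png",cv2.resize(w[40:170,280:410],(600,600),interpolation=cv2.INTER_CUBIC))
E
```

```text
handle [585.20354971  53.13630566 181.01337249] [ -8.76479883 112.56238224] 1.2298938705519586
ell ((342.68487548828125, 104.01166534423828), (88.76829528808594, 94.66352081298828), 34.75111770629883)
axis [ 626.43685539 -158.14154196   78.        ] [   5.28835091 -102.2422345 ] mark [ 579.78231316 -135.94028354   78.        ] 51.66761254273861 red [ 602.6370714  -170.94213957  116.        ]
154.55186357000252 -151.72663109549197 27.023786134973296
148.48165382263898 -153.57850318520647 21.10973223147343
```

View pics/w2c.png

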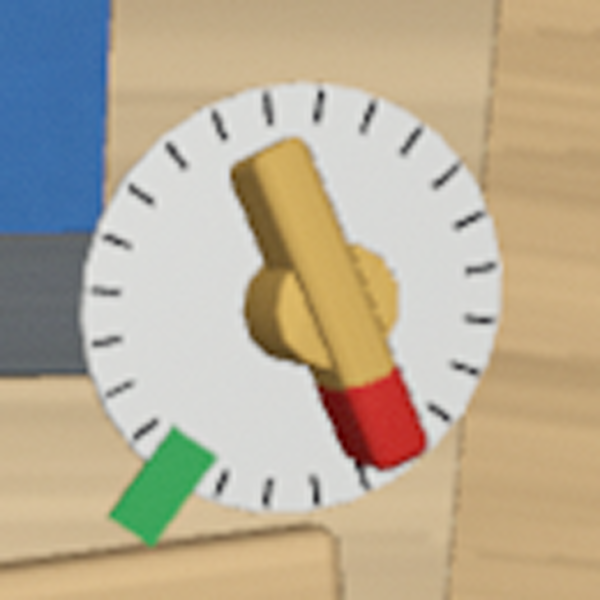

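Crop: the wing is rotated about 55–60° from the green mark, as before. I'll check the lever angle more carefully by intersecting the handle's pixels with the lever's plane.

```bash
python3 - <<'E'
from h import *
cal=dict(np.load("pics/cal2.npz")); w=cv2.imread("pics/w2.png"); s=cv2.imread("pics/s2.png")
n=np.array([-np.sin(YJ),np.cos(YJ),0])
def plane(name,uv,cal=None,y=106.4):
    o,d=ray(name,uv,cal); q=np.array([*jw(0,y),0]); p=o+d*(n@(q-o))/(n@d); return wj(p)[0],p[2]
def run(name,m,cal,ys):
    pts=np.argwhere(m)[:,::-1].astype(np.float32)
    for y in ys:
        P=np.array([plane(name,p,cal,y) for p in pts]).astype(np.float32)
        vx,vz,x0,z0=cv2.fitLine(P,cv2.DIST_L2,0,.01,.01).ravel()
        print(name,y,"angle from level",np.degrees(np.arctan2(abs(vz),-vx*np.sign(vz))),"c",x0,z0,"zrange",P[:,1].min(),P[:,1].max(), "x",P[:,0].min(),P[:,0].max())
run("wrist",masks(w,"red")[0][3],cal,[97.4,106.4])
m=[a for a in masks(s,"red") if abs(a[1][0]-278.6)<1][0][3]; run("scene",m,None,[97.4,106.4])
o,d=ray("wrist",(0,0),cal);print("cam jig",wj(o),o[2])
E
```

```text
wrist 97.4 angle from level 86.04781 c -6.4622383 209.39983 zrange 162.00136 243.7382 x -15.753046 2.6423519
wrist 106.4 angle from level 86.04781 c -7.4452624 191.61765 zrange 140.35414 228.75607 x -17.493673 2.4017465
scene 97.4 angle from level 84.165726 c -2.6681464 191.48558 zrange 162.89438 219.7402 x -8.507553 2.7577386
scene 106.4 angle from level 84.165726 c -6.720725 184.95573 zrange 156.12427 213.44781 x -12.609205 -1.2492418
cam jig [  5.59299755 -12.9707255 ] 427.4701655793299
```

Both cameras put the lever at about 85–86°, slightly short of the stop. I'll push it home with closed fingers from the front.

```bash
python3 -c "
from h import *
print(shift([*jw(-50,106.4),185],7.3))"
```

```text
([11.1, -118.2, 71.0], np.float64(0.11))
```

Request:
{"name": "step_arm", "arguments": {"plan": [[[2, -20, 0, 0, -1], [5, -50, 0, 0, -1], [8, -80, 0, 0, -1], [11, -110, 0, 0, -1], [11, -118, 15, 0, -1], [11, -118, 40, 0, -1], [11, -118, 60, 0, -1], [11, -118, 71, 0, -1]]]}}

```text
t: 7.72
eef_pos: [544.0, 42.2, 182.8]
tcp_rot: [-3.141, 0.002, 0.13]
ft_force: [-0.6, 0.0, -0.3]
opening: 0.496
grip_force: 0.0
```

Request:
{"name": "step_arm", "arguments": {"plan": [[[0, 0, 0, 0, -1], [0, 0, 0, 0, -1], [0, 0, 0, 0, -1], [0, 0, 0, 0, -1], [0, 0, 0, 0, -1], [3, 0, 0, 0, -1], [7, 0, 0, 0, -1], [12, 0, 0, 0, -1]]]}}

```text
t: 8.38
eef_pos: [556.9, 42.2, 185.4]
tcp_rot: [3.141, -0.001, 0.128]
ft_force: [-0.1, 0.2, -0.1]
opening: 0.009
grip_force: 0.0
```

Request:
{"name": "step_arm", "arguments": {"plan": [[[3, 0, 0, 0, -1], [6, 0, 0, 0, -1], [9, 0, 0, 0, -1], [12, 0, 0, 0, -1], [14, 0, 0, 0, -1], [16, 0, 0, 0, -1]]]}}

```text
t: 8.88
eef_pos: [572.4, 44.3, 185.0]
tcp_rot: [3.142, 0.0, 0.128]
ft_force: [-1.7, 0.3, 1.2]
opening: 0.005
grip_force: 0.8
```

Request:
{"name": "step_arm", "arguments": {"plan": [[[2, 0, 0, 0, -1], [3, 0, 0, 0, -1], [4, 0, 0, 0, -1], [5, 0, 0, 0, -1], [5, 0, 0, 0, -1]]]}}

```text
t: 9.3
eef_pos: [577.4, 44.9, 185.1]
tcp_rot: [3.142, -0.0, 0.128]
ft_force: [-0.8, 0.2, 0.4]
opening: 0.003
grip_force: 0.1
```

Request:
{"name": "step_arm", "arguments": {"plan": [[[1, 0, 0, 0, -1], [2, 0, 0, 0, -1], [3, 0, 0, 0, -1], [3, 0, 0, 0, -1]]]}}

```text
t: 9.63
eef_pos: [580.4, 45.3, 185.1]
tcp_rot: [3.141, -0.0, 0.128]
ft_force: [-0.4, -0.5, 0.8]
opening: 0.003
grip_force: 0.5
```

Request:
{"name": "step_arm", "arguments": {"plan": [[[1, 0, 0, 0, -1], [2, 0, 0, 0, -1], [3, 0, 0, 0, -1], [4, 0, 0, 0, -1], [4, 0, 0, 0, -1]]]}}

```text
t: 10.05
eef_pos: [581.9, 45.5, 185.1]
tcp_rot: [-3.142, 0.006, 0.129]
ft_force: [-15.4, -3.3, 9.3]
opening: 0.005
grip_force: 7.8
```

Request:
{"name": "step_arm", "arguments": {"plan": [[[1, 0, 0, 0, -1], [2, 0, 0, 0, -1], [3, 0, 0, 0, -1], [3, 0, 0, 0, -1]]]}}

```text
t: 10.38
eef_pos: [582.3, 45.6, 185.1]
tcp_rot: [-3.141, 0.012, 0.129]
ft_force: [-29.4, -5.5, 18.7]
opening: 0.007
grip_force: 15.4
```

Force rises to 29 N with no movement, so the lever is on its open stop. I'll back off and go to the nut, about −153° wing direction and roughly 54–57° to turn.

Request:
{"name": "step_arm", "arguments": {"plan": [[[-10, 0, 0, 0, -1], [-30, 0, 0, 0, -1], [-40, 0, -20, 0, -1], [-45, 0, -50, 0, -1], [-45, 10, -60, -3, 0.3], [-40, 40, -60, -8, 0.3], [-30, 75, -60, -14, 0.3], [-20, 110, -60, -19.8, 0.3]]]}}

```text
t: 11.05
eef_pos: [582.1, -66.4, 245.8]
tcp_rot: [3.14, -0.001, 0.48]
ft_force: [0.4, 0.6, 0.2]
opening: 0.231
grip_force: 0.0
```

```bash
python3 -c "
from h import *
print(shift([622,-161,170],27.2),env.state()['joints'])"
```

```text
([-8.3, 102.3, 75.8], np.float64(0.32)) [-2.26347379e-01  4.04321510e-01  1.61922051e+00  4.91286842e-06
  1.11608598e+00  8.64192956e-01]
```

Request:
{"name": "step_arm", "arguments": {"plan": [[[-2, 25, 10, 0, 0.3], [-4, 55, 30, 0, 0.3], [-6, 80, 50, 0, 0.3], [-7, 97, 65, 0, 0.3], [-7, 97, 70, 0, 0.3], [-7, 97, 70, 0, 0.3], [-7, 97, 70, 0, 0.3]]]}}

```text
t: 11.63
eef_pos: [619.4, -154.4, 175.3]
tcp_rot: [-3.142, -0.0, 0.474]
ft_force: [-0.1, -0.2, -0.9]
opening: 0.644
grip_force: 0.0
```

```bash
python3 -c "
from h import *
print(shift([622,-161,98],27.2),env.state()['opening'])"
```

```text
([-0.7, 7.0, 77.3], np.float64(-0.04)) 0.6440681930709448
```

Request:
{"name": "step_arm", "arguments": {"plan": [[[-0.5, 7, 0, 0, 0.3], [-0.5, 7, 25, 0, 0.3], [-0.5, 7, 50, 0, 0.3], [-0.5, 7, 68, 0, 0.3], [-0.5, 7, 77, 0, 0.3], [-0.5, 7, 77, 0, 0.3], [-0.5, 7, 77, 0, -1], [-0.5, 7, 77, 0, -1]]]}}

```text
t: 12.3
eef_pos: [623.0, -161.5, 99.7]
tcp_rot: [3.14, -0.002, 0.474]
ft_force: [0.4, 0.4, 0.0]
opening: 0.562
grip_force: 0.0
```

Request:
{"name": "step_arm", "arguments": {"plan": [[[0, 0, 0, 0, -1], [0, 0, 0, 0, -1], [0, 0, 0, 0, -1], [0, 0, 0, 0, -1], [0, 0, 0, 0, -1], [0, 0, 0, 0, -1], [0, 0, 0, 0, -1], [0, 0, 0, 0, -1]]]}}

```text
t: 12.97
eef_pos: [621.6, -160.1, 98.6]
tcp_rot: [-3.139, 0.0, 0.474]
ft_force: [-4.7, 6.5, 6.1]
opening: 0.267
grip_force: 30.0
```

```bash
python3 -c "
from h import *
s=env.state();print(s['ft_force'],s['moment'],s['opening'],np.degrees(s['tcp_rot'][2]),s['eef_pos'],s['grip_force'])"
```

```text
[-4.65230923  6.47189161  6.05637926] [1.51227826 0.69775304 0.03556473] 0.26697827726703127 27.149133345245925 [ 621.57713364 -160.0708921    98.56251382] 30.001558363437653
```

The 25 mm opening means I'm holding the hub, with light side loads. That should carry the 0.08 N m. I'll turn 50° and then check.

Request:
{"name": "step_arm", "arguments": {"plan": [[[0, 0, 0, 6.5, -1], [0, 0, 0, 13, -1], [0, 0, 0, 19.5, -1], [0, 0, 0, 26, -1], [0, 0, 0, 32.5, -1], [0, 0, 0, 39, -1], [0, 0, 0, 45, -1], [0, 0, 0, 50, -1]]]}}

```text
t: 13.63
eef_pos: [621.5, -157.6, 98.5]
tcp_rot: [-3.138, 0.004, -0.404]
ft_force: [-2.7, 24.4, 8.9]
opening: 0.263
grip_force: 30.0
```

Request:
{"name": "step_arm", "arguments": {"plan": [[[0, 0, 0, 0, -1], [0, 0, 0, 0, -1]]]}}

```text
t: 13.8
eef_pos: [621.5, -157.5, 98.5]
tcp_rot: [-3.138, 0.004, -0.399]
ft_force: [-2.4, 22.6, 9.3]
opening: 0.266
grip_force: 30.0
```

Request:
{"name": "step_arm", "arguments": {"plan": [[[0, 0, 0, 0, 0.3], [0, 0, 0, 0, 0.3], [0, 0, 0, 0, 0.3], [0, 0, 0, 0, 0.3], [0, 0, 0, 0, 0.3], [0, 0, 0, 0, 0.3], [0, 0, -20, 0, 0.3], [0, 0, -50, 0, 0.3]]]}}

```text
t: 14.47
eef_pos: [621.0, -161.3, 146.0]
tcp_rot: [3.141, 0.005, -0.399]
ft_force: [0.1, -0.9, 0.2]
opening: 0.647
grip_force: 0.0
```

Request:
{"name": "step_arm", "arguments": {"plan": [[[-10, 0, -30, -6, 0.3], [-40, 0, -60, -12, 0.3], [-60, 0, -80, -18, 0.3], [-80, 0, -95, -25, 0.3], [-100, 0, -100, -30, 0.3], [-100, 0, -100, -30, 0.3], [-100, 0, -100, -30, 0.3]]]}}

```text
t: 15.05
eef_pos: [529.9, -122.6, 248.8]
tcp_rot: [3.141, -0.001, 0.123]
ft_force: [0.3, 0.2, 0.1]
opening: 0.651
grip_force: 0.0
```

```bash
python3 - <<'E'
from h import *
st=env.state();print(st["eef_pos"],np.degrees(st["tcp_rot"][2]))
cal=env.get_calibration("wrist");w=env.read_camera("wrist");cv2.imwrite("pics/w3.png",w);np.savez("pics/cal3.npz",**cal)
for z in(78,120):
    o=cal["K"];E=cal["extrinsics"];q=E[:3,:3]@np.array([*jw(3,-103),z])+E[:3,3];q=o@(q*[1,-1,-1]);print(q[:2]/q[2])
c=(q[:2]/q[2]).astype(int); x0=max(c[0]-75,0);y0=max(c[1]-75,0);print("crop",x0,y0)
cv2.imwrite("pics/w3c.png",cv2.resize(w[y0:y0+150,x0:x0+150],(600,600*min(150,384-y0)//150),interpolation=cv2.INTER_CUBIC))
E
```

```text
[ 529.93448632 -122.64806139  248.81963124] 7.066149974724182
[304.34502664  81.09801394]
[310.96211438  77.83335405]
crop 235 2
```

View pics/w3c.png

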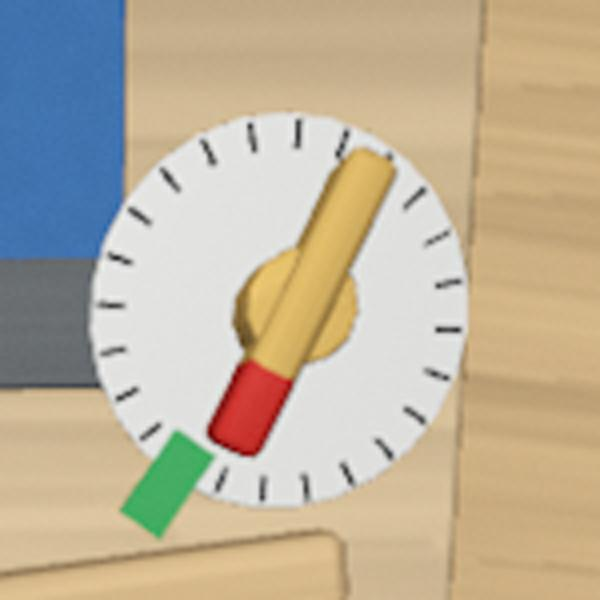

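Crop: the red-tipped wing now stops about 6–8° short of the green tab. I'll work it out metrically.

```bash
python3 - <<'E'
from h import *
cal=dict(np.load("pics/cal3.npz"));w=cv2.imread("pics/w3.png")
a=lambda v:round(float(np.degrees(np.arctan2(v[1],v[0]))%360),1)
W=lambda p,z:onz("wrist",(235+p[0]/4,2+p[1]/4),z,cal)
m=masks(w,"white")[0][3]; hull=cv2.convexHull(np.argwhere(m)[:,::-1].astype(np.float32))[:,0]
H=np.array([onz("wrist",p,78,cal)[:2] for p in hull]).astype(np.float32)
# circle fit robust
from scipy.optimize import least_squares
r=least_squares(lambda q:np.hypot(*(H-q[:2]).T)-q[2],[622,-160,48],loss="soft_l1");c=r.x[:2];print("dial",r.x,wj(c))
g=masks(w,"green")[0];gp=np.mean([onz("wrist",p,78,cal)[:2] for p in np.argwhere(g[3])[:,::-1]],0);print("mark",a(gp-c),np.linalg.norm(gp-c))
box=cv2.minAreaRect(np.array([onz("wrist",p,78,cal)[:2] for p in np.argwhere(g[3])[:,::-1]],np.float32));print(box)
for p,q in[((393,175),(290,385)),((345,160),(213,430)),((368,165),(240,440))]:print("wing",a(W(q,120)-W(p,120)))
k=max(masks(w,"red"),key=lambda k:(k[1][0]>280)*k[0]); rp=onz("wrist",k[1],117,cal)[:2];print(k[1],"red",a(rp-c),np.linalg.norm(rp-c))
E
```

```text
dial [ 624.51539676 -159.09049762   47.92243753] [   3.2618881  -102.93934896]
mark 153.3 50.34923052253569
((579.5512084960938, -136.52178955078125), (12.315003395080566, 25.14451789855957), 63.2497673034668)
wing 161.8
wing 161.4
wing 162.8
[296.6 103.9] red 159.8 25.652105601981635
```

The wing is at 161.8° and the mark at 153.3°, so 8.5° remain. This time I'll grip the wing itself, above the hub, so that it follows the tool's yaw.

```bash
python3 -c "
from h import *
print(shift([622.5,-158.5,150],-18.2))"
```

```text
([87.0, 46.6, 98.3], np.float64(25.23))
```

Request:
{"name": "step_arm", "arguments": {"plan": [[[15, 8, 15, 5, 0.3], [35, 19, 35, 11, 0.3], [55, 30, 55, 17, 0.3], [75, 40, 75, 22, 0.3], [87, 46.5, 90, 25.2, 0.3], [87, 46.5, 98, 25.2, 0.3], [87, 46.5, 98, 25.2, 0.3], [87, 46.5, 98, 25.2, 0.3]]]}}

```text
t: 15.77
eef_pos: [621.7, -157.8, 149.5]
tcp_rot: [3.142, 0.002, -0.314]
ft_force: [-0.5, 0.1, 0.3]
opening: 0.649
grip_force: 0.0
```

```bash
python3 -c "
from h import *
print(shift([622.5,-158.5,109.5],-18.2))"
```

```text
([1.0, 0.4, 40.0], np.float64(0.21))
```

Request:
{"name": "step_arm", "arguments": {"plan": [[[0.5, 0.5, 15, 0, 0.3], [0.5, 0.5, 30, 0, 0.3], [0.5, 0.5, 40, 0, 0.3], [0.5, 0.5, 40, 0, 0.3], [0.5, 0.5, 40, 0, -1], [0.5, 0.5, 40, 0, -1], [0.5, 0.5, 40, 0, -1], [0.5, 0.5, 40, 0, -1]]]}}

```text
t: 16.43
eef_pos: [622.7, -158.7, 110.9]
tcp_rot: [3.141, -0.001, -0.315]
ft_force: [0.6, 0.1, 0.1]
opening: 0.427
grip_force: 0.0
```

Request:
{"name": "step_arm", "arguments": {"plan": [[[0, 0, 0, 0, -1], [0, 0, 0, 0, -1], [0, 0, 0, 0, -1], [0, 0, 0, 0, -1], [0, 0, 0, 0, -1], [0, 0, 0, 0, -1], [0, 0, 0, 0, -1], [0, 0, 0, 0, -1]]]}}

```text
t: 17.1
eef_pos: [622.8, -157.9, 110.4]
tcp_rot: [-3.141, -0.0, -0.315]
ft_force: [2.0, 6.1, 2.6]
opening: 0.258
grip_force: 30.0
```

```bash
python3 -c "
from h import *
s=env.state();print(s['ft_force'],s['moment'],s['opening'],np.degrees(s['tcp_rot'][2]),s['eef_pos'],s['grip_force'])"
```

```text
[1.9910715  6.05488989 2.55121151] [ 1.03770976 -0.24515841  0.02210546] 0.2578764011547338 -18.047247841351545 [ 622.79813897 -157.92546146  110.43112488] 30.00059723854065
```

Request:
{"name": "step_arm", "arguments": {"plan": [[[0, 0, 0, 3, -1], [0, 0, 0, 6, -1], [0, 0, 0, 8, -1], [0, 0, 0, 10, -1], [0, 0, 0, 10, -1], [0, 0, 0, 10, -1]]]}}

```text
t: 17.6
eef_pos: [622.9, -157.7, 110.4]
tcp_rot: [-3.14, -0.0, -0.49]
ft_force: [1.6, 6.8, 3.0]
opening: 0.257
grip_force: 30.0
```

Request:
{"name": "step_arm", "arguments": {"plan": [[[0, 0, 0, 0, 0.3], [0, 0, 0, 0, 0.3], [0, 0, 0, 0, 0.3], [0, 0, 0, 0, 0.3], [0, 0, 0, 0, 0.3], [0, 0, 0, 0, 0.3], [0, 0, -20, 0, 0.3], [0, 0, -50, 0, 0.3]]]}}

```text
t: 18.27
eef_pos: [621.2, -158.3, 158.0]
tcp_rot: [3.141, 0.005, -0.49]
ft_force: [0.3, 0.2, -0.5]
opening: 0.648
grip_force: 0.0
```

Request:
{"name": "step_arm", "arguments": {"plan": [[[-15, 0, -20, -6, 0.3], [-40, 0, -50, -12, 0.3], [-60, 0, -70, -18, 0.3], [-80, 0, -80, -25, 0.3], [-100, 0, -90, -32, 0.3], [-100, 0, -90, -35, 0.3], [-100, 0, -90, -35, 0.3], [-100, 0, -90, -35, 0.3]]]}}

```text
t: 18.93
eef_pos: [534.4, -111.6, 250.3]
tcp_rot: [3.141, -0.001, 0.119]
ft_force: [-0.6, 0.2, -0.4]
opening: 0.649
grip_force: 0.0
```

```bash
cat > nut.py <<'E'
from h import *
from scipy.optimize import least_squares
import sys
n=sys.argv[1]
if len(sys.argv)<3:
    cal=env.get_calibration("wrist");w=env.read_camera("wrist");cv2.imwrite(f"pics/w{n}.png",w);np.savez(f"pics/cal{n}.npz",**cal)
w=cv2.imread(f"pics/w{n}.png");cal=dict(np.load(f"pics/cal{n}.npz"))
a=lambda v:round(float(np.degrees(np.arctan2(v[1],v[0]))%360),1)
m=masks(w,"white")[0][3]; hull=cv2.convexHull(np.argwhere(m)[:,::-1].astype(np.float32))[:,0]
H=np.array([onz("wrist",p,78,cal)[:2] for p in hull])
c=least_squares(lambda q:np.hypot(*(H-q[:2]).T)-q[2],[622,-160,48],loss="soft_l1").x;print("dial",c);c=c[:2]
to=lambda k,z:np.array([onz("wrist",p,z,cal)[:2] for p in np.argwhere(k[3])[:,::-1]])
near=lambda k:np.linalg.norm(onz("wrist",k[1],100,cal)[:2]-c)<70
g=[k for k in masks(w,"green") if near(k)][0];gp=to(g,78).mean(0);print("mark",a(gp-c))
r=[k for k in masks(w,"red") if near(k)][0];rp=to(r,117).mean(0);print("red",a(rp-c),np.linalg.norm(rp-c))
h,s,v=[cv2.cvtColor(w,cv2.COLOR_BGR2HSV)[...,i].astype(int) for i in range(3)]
u,vv=np.meshgrid(range(512),range(384)); M=cv2.fillPoly(np.zeros(m.shape,np.uint8),[hull.astype(int)],1)>0
wing=M&(s>110)&(v>70)&~((h>45)&(h<85))   # brass + red
P=np.array([onz("wrist",p,116,cal)[:2] for p in np.argwhere(wing)[:,::-1]])
x=P-P.mean(0); e=np.linalg.eigh(x.T@x)[1][:,1]; e*=np.sign(e@(rp-c)); print("wing PCA",a(e),len(P))
cx=np.mean(hull,0).astype(int);x0,y0=max(cx[0]-60,0),max(cx[1]-60,0)
cv2.imwrite(f"pics/w{n}c.png",cv2.resize(w[y0:y0+120,x0:x0+120],(600,600),interpolation=cv2.INTER_CUBIC))
E
python3 nut.py 3 x; python3 nut.py 4
```

```text
dial [ 624.51539753 -159.09049632   47.92243436]
mark 153.3
red 159.8 25.65151196586623
wing PCA 160.9 1411
dial [ 624.48425916 -159.13053395   47.90258536]
mark 153.4
red 149.8 25.68868167162942
wing PCA 150.6 1406
```

View pics/w4c.png

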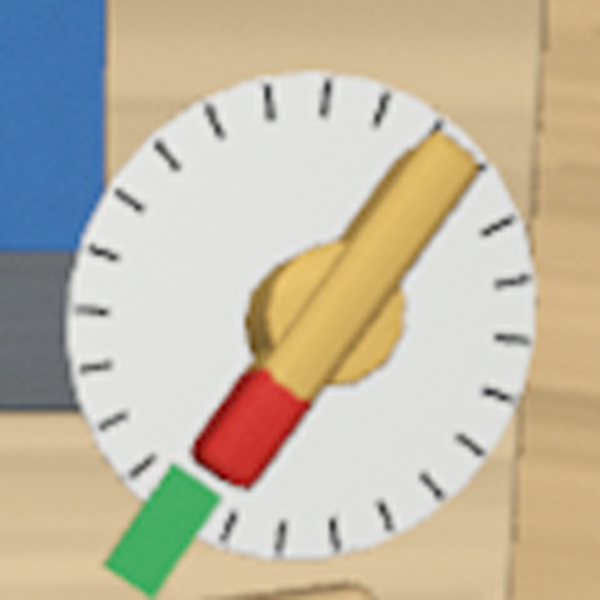

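Crop: the wing (edges about 36° from vertical) is about 2° past the tab (edges about 33.8°). The hub grip followed the 10° turn without slipping, so I'll trim back 2°.

```bash
python3 -c "
from h import *
print(shift([622.7,-158,140],-28.1))"
```

```text
([82.1, 56.4, 109.9], np.float64(34.91))
```

Request:
{"name": "step_arm", "arguments": {"plan": [[[12, 8, 10, 6, 0.3], [30, 20, 25, 12, 0.3], [50, 33, 45, 18, 0.3], [68, 46, 70, 25, 0.3], [82, 56.5, 90, 31, 0.3], [82, 56.5, 105, 35, 0.3], [82, 56.5, 110, 35, 0.3], [82, 56.5, 110, 35, 0.3]]]}}

```text
t: 19.65
eef_pos: [621.8, -157.7, 138.0]
tcp_rot: [3.141, 0.004, -0.489]
ft_force: [0.3, 0.2, -0.1]
opening: 0.647
grip_force: 0.0
```

```bash
python3 -c "
from h import *
print(shift([622.7,-158,110],-28.1))"
```

```text
([0.9, -0.1, 28.0], np.float64(0.1))
```

Request:
{"name": "step_arm", "arguments": {"plan": [[[0, 0, 15, 0, 0.3], [0, 0, 28, 0, 0.3], [0, 0, 28, 0, 0.3], [0, 0, 28, 0, -1], [0, 0, 28, 0, -1], [0, 0, 28, 0, -1], [0, 0, 28, 0, -1], [0, 0, 28, 0, -1]]]}}

```text
t: 20.32
eef_pos: [622.7, -157.7, 112.8]
tcp_rot: [-3.142, -0.001, -0.489]
ft_force: [-0.2, -0.7, -0.7]
opening: 0.359
grip_force: 0.0
```

Request:
{"name": "step_arm", "arguments": {"plan": [[[0, 0, 0, 0, -1], [0, 0, 0, 0, -1], [0, 0, 0, 0, -1], [0, 0, 0, 0, -1], [0, 0, 0, 0, -1], [0, 0, 0, -1, -1], [0, 0, 0, -2, -1], [0, 0, 0, -2, -1]]]}}

```text
t: 20.98
eef_pos: [622.7, -157.5, 112.4]
tcp_rot: [-3.141, -0.001, -0.453]
ft_force: [1.0, 4.3, 5.4]
opening: 0.256
grip_force: 30.0
```

Request:
{"name": "step_arm", "arguments": {"plan": [[[0, 0, 0, 0, -1], [0, 0, 0, 0, 0.3], [0, 0, 0, 0, 0.3], [0, 0, 0, 0, 0.3], [0, 0, 0, 0, 0.3], [0, 0, 0, 0, 0.3], [0, 0, -20, 0, 0.3], [0, 0, -50, 0, 0.3]]]}}

```text
t: 21.65
eef_pos: [621.1, -157.4, 159.9]
tcp_rot: [3.141, 0.006, -0.455]
ft_force: [-0.1, 0.2, 0.6]
opening: 0.639
grip_force: 0.0
```

Request:
{"name": "step_arm", "arguments": {"plan": [[[-15, 0, -20, -6, 0.3], [-40, 0, -50, -12, 0.3], [-60, 0, -70, -18, 0.3], [-80, 0, -80, -25, 0.3], [-100, 0, -90, -31, 0.3], [-100, 0, -90, -33.5, 0.3], [-100, 0, -90, -33.5, 0.3], [-100, 0, -90, -33.5, 0.3]]]}}

```text
t: 22.32
eef_pos: [532.7, -113.9, 252.2]
tcp_rot: [3.141, -0.0, 0.128]
ft_force: [0.3, -0.2, 0.1]
opening: 0.649
grip_force: 0.0
```

```bash
python3 nut.py 5; python3 -c "
from h import *
print(shift([*jw(-20,106.4),250],7.3))"
```

```text
dial [ 624.47824846 -159.16728019   47.89838419]
mark 153.3
red 151.5 25.814396443463675
wing PCA 152.5 1395
([62.0, -152.9, 1.8], np.float64(0.04))
```

The wing is now within about 1° of the mark. Next, back to the lever.

Request:
{"name": "step_arm", "arguments": {"plan": [[[10, -20, 0, 0, 1], [25, -50, 0, 0, 1], [42, -85, 0, 0, 1], [60, -115, 0, 0, 1], [75, -140, 0, 0, 1], [86.5, -154, 0, 0, 1], [86.5, -154, 0, 0, 1], [86.5, -154, 0, 0, 1]]]}}

```text
t: 23.03
eef_pos: [598.6, 50.6, 250.9]
tcp_rot: [3.142, 0.002, 0.13]
ft_force: [0.6, -1.3, 0.4]
opening: 0.997
grip_force: 0.0
```

```bash
python3 -c "
from h import *
print(shift([*jw(4.5,107.5),168],7.3),env.state()['opening'])"
```

```text
([0.3, 0.8, 82.9], np.float64(0.17)) 0.996841650512557
```

Request:
{"name": "step_arm", "arguments": {"plan": [[[0, 0.5, 20, 0, 1], [0, 0.5, 45, 0, 1], [0, 0.5, 65, 0, 1], [0, 0.5, 78, 0, 1], [0, 0.5, 83, 0, 1], [0, 0.5, 83, 0, 0], [0, 0.5, 83, 0, -1], [0, 0.5, 83, 0, -1]]]}}

```text
t: 23.7
eef_pos: [598.9, 49.2, 170.1]
tcp_rot: [3.141, -0.001, 0.129]
ft_force: [0.3, -0.3, -0.2]
opening: 0.846
grip_force: 0.0
```

Request:
{"name": "step_arm", "arguments": {"plan": [[[0, 0, 0, 0, -1], [0, 0, 0, 0, -1], [0, 0, 0, 0, -1], [0, 0, 0, 0, -1], [0, 0, 0, 0, -1], [0, 0, 0, 0, -1], [0, 0, 0, 0, -1], [0, 0, 0, 0, -1]]]}}

```text
t: 24.37
eef_pos: [598.5, 49.7, 169.1]
tcp_rot: [3.142, 0.0, 0.13]
ft_force: [0.6, 1.0, 0.3]
opening: 0.287
grip_force: 0.0
```

Request:
{"name": "step_arm", "arguments": {"plan": [[[0, 0, 0, 0, -1], [0, 0, 0, 0, -1], [0, 0, 0, 0, -1], [0, 0, 0, 0, -1]]]}}

```text
t: 24.7
eef_pos: [598.4, 49.9, 169.0]
tcp_rot: [-3.141, 0.0, 0.13]
ft_force: [-0.1, 4.1, 1.0]
opening: 0.185
grip_force: 30.0
```

Request:
{"name": "step_arm", "arguments": {"plan": [[[-9.8, 0, 0.2, 0, -1], [-19.6, 0, 1.4, 0, -1], [-29.1, 0, 3.6, 0, -1], [-38.4, 0, 6.7, 0, -1], [-47.4, 0, 10.7, 0, -1], [-55.8, 0, 15.5, 0, -1], [-63.8, 0, 21.2, 0, -1], [-71.2, 0, 27.7, 0, -1]]]}}

```text
t: 25.37
eef_pos: [527.5, 40.6, 143.1]
tcp_rot: [3.141, -0.002, 0.13]
ft_force: [-9.8, 3.9, 20.6]
opening: 0.186
grip_force: 30.0
```

Request:
{"name": "step_arm", "arguments": {"plan": [[[-6.7, 0, 7.2, 0, -1], [-12.6, 0, 15, 0, -1], [-17.7, 0, 23.3, 0, -1], [-22, 0, 32.1, 0, -1], [-25.3, 0, 41.3, 0, -1], [-27.7, 0, 50.8, 0, -1], [-29.2, 0, 60.5, 0, -1], [-29.7, 0, 68, 0, -1]]]}}

```text
t: 26.03
eef_pos: [494.1, 36.4, 72.6]
tcp_rot: [-3.141, 0.009, 0.131]
ft_force: [-19.3, -3.1, 9.6]
opening: 0.188
grip_force: 30.0
```

Request:
{"name": "step_arm", "arguments": {"plan": [[[0, 0, 2, 0, -1], [0, 0, 3, 0, -1], [0, 0, 3, 0, -1]]]}}

```text
t: 26.28
eef_pos: [493.8, 36.4, 69.4]
tcp_rot: [-3.14, 0.01, 0.13]
ft_force: [-20.6, -2.3, 5.9]
opening: 0.187
grip_force: 30.0
```

Now release, rise, and press the handle down from above with closed fingers to make sure it's home.

Request:
{"name": "step_arm", "arguments": {"plan": [[[0, 0, 0, 0, 0.3], [0, 0, 0, 0, 0.3], [0, 0, 0, 0, 0.3], [0, 0, 0, 0, 0.3], [0, 0, 0, 0, 0.3], [0, 0, -20, 0, 0.3], [0, 0, -40, 0, 0.3], [0, 0, -50, 0, 0.3]]]}}

```text
t: 26.95
eef_pos: [499.1, 36.5, 122.0]
tcp_rot: [3.141, -0.002, 0.13]
ft_force: [0.2, 0.4, -0.1]
opening: 0.638
grip_force: 0.0
```

Request:
{"name": "step_arm", "arguments": {"plan": [[[0, 0, 0, 0, -1], [0, 0, 0, 0, -1], [0, 0, 0, 0, -1], [0, 0, 0, 0, -1], [0, 0, 0, 0, -1], [0, 0, 0, 0, -1], [0, 0, 0, 0, -1], [0, 0, 0, 0, -1]]]}}

```text
t: 27.62
eef_pos: [498.3, 36.8, 120.1]
tcp_rot: [-3.141, 0.001, 0.13]
ft_force: [0.8, 2.3, -2.0]
opening: 0.185
grip_force: 30.0
```

Request:
{"name": "step_arm", "arguments": {"plan": [[[0, 0, 0, 0, -1], [0, 0, 0, 0, -1], [0, 0, 0, 0, -1], [0, 0, 5, 0, -1], [0, 0, 10, 0, -1], [0, 0, 14, 0, -1], [0, 0, 17, 0, -1], [0, 0, 17, 0, -1]]]}}

```text
t: 28.28
eef_pos: [496.7, 36.6, 102.7]
tcp_rot: [-3.141, 0.004, 0.13]
ft_force: [-8.0, 1.9, 0.7]
opening: 0.185
grip_force: 30.0
```

Closing on 18 mm at z≈120 means the handle has come back up. I'll measure its angle from the scene camera.

```bash
cat > lev.py <<'E'
from h import *
import sys
n=np.array([-np.sin(YJ),np.cos(YJ),0])
def plane(name,uv,cal=None,y=106.4):
    o,d=ray(name,uv,cal); q=np.array([*jw(0,y),0]); p=o+d*(n@(q-o))/(n@d); return wj(p)[0],p[2]
for name in ("scene","top","wrist"):
    cal=env.get_calibration(name); im=env.read_camera(name); cv2.imwrite(f"pics/lev{sys.argv[1]}_{name}.png",im)
    for k in masks(im,"red"):
        P=np.array([plane(name,p,cal) for p in np.argwhere(k[3])[:,::-1]]).astype(np.float32)
        if name!="top":
            if P[:,0].mean()<-140 or P[:,0].mean()>30 or P[:,1].mean()<40 or P[:,1].mean()>260 : continue
            vx,vz,x0,z0=cv2.fitLine(P,cv2.DIST_L2,0,.01,.01).ravel()
            print(name,k[:3],"angle",np.degrees(np.arctan2(vz,-vx)),"c",x0,z0,P.min(0),P.max(0))
        elif abs(k[1][0]-248)<25: print(name,k[:3],wj(onz(name,k[1],97.5)))
E
python3 lev.py 1
```

```text
scene (44, array([258.5, 181.4]), array([255, 178,   9,   8], dtype=int32)) angle -158.25389 c -80.112946 103.38215 [-93.532524  91.34542 ] [-63.110912 116.9425  ]
```

The lever is at about 17–20° and still between the fingers. I'll release, rise well clear, shut, then press it down from above and watch the force.

Request:
{"name": "step_arm", "arguments": {"plan": [[[0, 0, 0, 0, 1], [0, 0, 0, 0, 1], [0, 0, 0, 0, 1], [0, 0, 0, 0, 1], [0, 0, 0, 0, 1], [0, 0, -30, 0, 1], [0, 0, -60, 0, 1], [0, 0, -80, 0, 1]]]}}

```text
t: 29.1
eef_pos: [498.9, 36.5, 185.5]
tcp_rot: [3.141, -0.001, 0.13]
ft_force: [-0.4, 0.3, 0.2]
opening: 0.689
grip_force: 0.0
```

Request:
{"name": "step_arm", "arguments": {"plan": [[[0, 0, 0, 0, 1], [-10, 0, 0, 0, 1]]]}}

```text
t: 29.27
eef_pos: [489.7, 35.2, 184.1]
tcp_rot: [3.141, -0.003, 0.13]
ft_force: [0.6, -0.7, -0.1]
opening: 0.829
grip_force: 0.0
```

```bash
python3 lev.py 2; python3 -c "
from h import *
s=env.state();print(s['eef_pos'],s['opening'],wj(s['eef_pos']))"
```

```text
scene (61, array([256. , 180.8]), array([248, 178,  16,   8], dtype=int32)) angle -179.32343 c -89.656166 103.11 [-120.46824   92.53824] [-63.110912 113.96857 ]
top (14, array([255.4,  43.3]), array([250,  43,  12,   2], dtype=int32)) [384.50079139  10.19663838]
top (13, array([228.,  77.]), array([222,  77,  13,   1], dtype=int32)) [288.73703688 113.08515533]
top (13, array([259.,  76.]), array([253,  76,  13,   1], dtype=int32)) [276.32031134  15.4859496 ]
[487.32404737  35.22033923 182.48917715] 0.9538405881497869 [-108.1274185   107.22865537]
```

```bash
python3 - <<'E'
from h import *
a=cv2.imread("pics/scene0.png");b=cv2.imread("pics/lev2_scene.png")
for i in(a,b):
    for k in masks(i,"red"):
        if abs(k[1][0]-260)<15 and abs(k[1][1]-180)<25:
            p=np.argwhere(k[3])[:,::-1].astype(np.float32); print(k[:3],cv2.fitLine(p,cv2.DIST_L2,0,.01,.01).ravel())
f=lambda i:cv2.resize(i[150:240,220:350],(580,400),interpolation=cv2.INTER_CUBIC)
cv2.imwrite("pics/cmp.png",np.vstack([f(a)[:290],f(b)[:290]]))
E
```

```text
(66, array([255.4, 182.6]), array([248, 179,  16,   8], dtype=int32)) [  0.9481745    0.31775013 255.39394    182.62122   ]
(61, array([256. , 180.8]), array([248, 178,  16,   8], dtype=int32)) [  0.9525264   0.304456  256.        180.7705   ]
```

View pics/cmp.png

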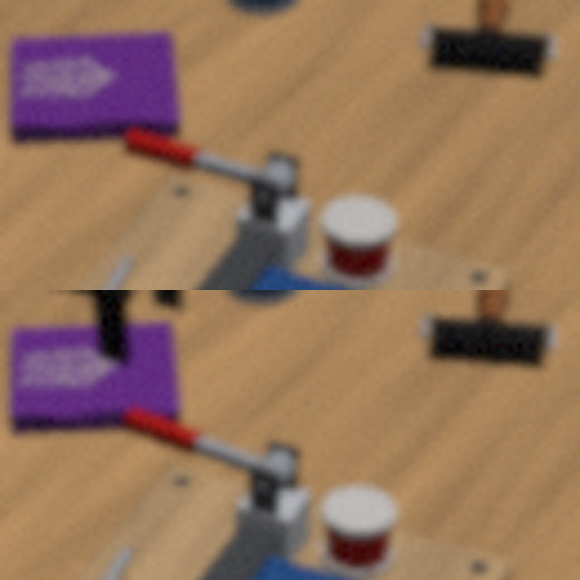

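Comparison: at the start (upper) the handle tip is at (127,137). Now (lower) it's about 12 px higher relative to the board, so the lever is about 5° short of home. I'll close the fingers and press down.

Request:
{"name": "step_arm", "arguments": {"plan": [[[6, 0, 0, 0, -1], [6, 0, 0, 0, -1], [6, 0, 0, 0, -1], [6, 0, 0, 0, -1], [6, 0, 0, 0, -1], [6, 0, 0, 0, -1], [6, 0, 0, 0, -1], [6, 0, 0, 0, -1]]]}}

```text
t: 30.08
eef_pos: [494.5, 36.1, 183.4]
tcp_rot: [3.141, -0.0, 0.13]
ft_force: [-0.1, 0.6, 0.2]
opening: 0.498
grip_force: 0.0
```

Request:
{"name": "step_arm", "arguments": {"plan": [[[0, 0, 0, 0, -1], [0, 0, 0, 0, -1], [0, 0, 0, 0, -1], [0, 0, 0, 0, -1], [0, 0, 0, 0, -1], [0, 0, 20, 0, -1], [0, 0, 40, 0, -1], [0, 0, 60, 0, -1]]]}}

```text
t: 30.75
eef_pos: [494.6, 36.0, 122.9]
tcp_rot: [3.141, -0.001, 0.13]
ft_force: [1.4, -0.5, 1.2]
opening: 0.009
grip_force: 0.0
```

Request:
{"name": "step_arm", "arguments": {"plan": [[[0, 0, 0, 0, -1], [0, 0, 5, 0, -1], [0, 0, 10, 0, -1], [0, 0, 14, 0, -1], [0, 0, 18, 0, -1], [0, 0, 20, 0, -1], [0, 0, 20, 0, -1]]]}}

```text
t: 31.33
eef_pos: [494.5, 36.0, 103.3]
tcp_rot: [3.142, 0.0, 0.13]
ft_force: [-0.0, 0.4, -0.3]
opening: 0.005
grip_force: 0.0
```

Request:
{"name": "step_arm", "arguments": {"plan": [[[0, 0, 2, 0, -1], [0, 0, 4, 0, -1], [0, 0, 5, 0, -1], [0, 0, 5, 0, -1]]]}}

```text
t: 31.67
eef_pos: [494.5, 36.0, 98.2]
tcp_rot: [3.142, 0.0, 0.13]
ft_force: [0.1, 0.3, 0.3]
opening: 0.007
grip_force: 0.0
```

Request:
{"name": "step_arm", "arguments": {"plan": [[[0, 0, 1, 0, -1], [0, 0, 2, 0, -1], [0, 0, 3, 0, -1], [0, 0, 3, 0, -1]]]}}

```text
t: 32.0
eef_pos: [494.7, 36.0, 97.2]
tcp_rot: [3.141, -0.001, 0.13]
ft_force: [-7.3, -1.1, 28.2]
opening: 0.005
grip_force: 13.9
```

Hard contact at z≈97.4, exactly the height of the closed handle's top: the lever is home. I'll retreat and verify.

Request:
{"name": "step_arm", "arguments": {"plan": [[[0, 0, -10, 0, -1], [0, 0, -40, 0, -1], [0, 0, -80, 0, -1], [0, 30, -110, 0, -1], [0, 60, -140, 0, -1], [10, 90, -150, 0, -1], [20, 110, -155, 0, -1], [20, 110, -155, 0, -1]]]}}

```text
t: 32.67
eef_pos: [530.7, -73.6, 251.9]
tcp_rot: [3.14, -0.004, 0.127]
ft_force: [-0.5, 0.8, -0.6]
opening: 0.005
grip_force: 0.0
```

Request:
{"name": "step_arm", "arguments": {"plan": [[[0, 15, 0, 0, -1], [0, 30, 0, 0, -1], [0, 30, 0, 0, -1], [0, 30, 0, 0, -1]]]}}

```text
t: 33.0
eef_pos: [532.1, -100.0, 250.0]
tcp_rot: [-3.141, 0.001, 0.129]
ft_force: [0.5, -0.1, 0.3]
opening: 0.006
grip_force: 0.0
```

```bash
sed -i 's/,78,cal/,ZD,cal/g;s/to(g,78)/to(g,ZD)/;s/^n=sys/ZD=72\nn=sys/' nut.py; python3 nut.py 6; python3 lev.py 3
python3 - <<'E'
from h import *
b=cv2.imread("pics/lev3_scene.png");a=cv2.imread("pics/scene0.png")
def blue(i):
    h,s,v=[cv2.cvtColor(i,cv2.COLOR_BGR2HSV)[...,k].astype(int) for k in range(3)]
    m=((h>100)&(h<120)&(s>110)).astype(np.uint8);m[:195]=0;m[260:]=0;m[:,:250]=0;m[:,330:]=0
    return cv2.moments(m,True)
for i in(a,b):
    M=blue(i);print("blue",M["m00"],M["m10"]/M["m00"],M["m01"]/M["m00"])
    for k in masks(i,"red"):
        if abs(k[1][0]-260)<15 and abs(k[1][1]-180)<25: print(k[:3])
f=lambda i:cv2.resize(i[150:240,220:350],(580,400),interpolation=cv2.INTER_CUBIC)
w=cv2.imread("pics/w6.png")
cv2.imwrite("pics/fin.png",np.vstack([f(b)[:300],cv2.resize(w[:260],(580,295))]))
E
```

```text
dial [ 624.48223345 -159.08809297   47.84636461]
mark 153.4
red 149.0 26.525547069761632
wing PCA 152.1 1417
scene (67, array([255.3, 182.6]), array([248, 179,  16,   8], dtype=int32)) angle -179.60312 c -92.50155 94.49337 [-120.60165   84.73047] [-63.18207 104.63251]
top (98, array([248.5, 195.6]), array([245, 186,   8,  20], dtype=int32)) [-95.23302464 106.46069111]
wrist (1036, array([125.7, 178.8]), array([114, 151,  24,  57], dtype=int32)) angle 165.00029 c -91.33289 92.80964 [-125.75419   68.37105] [-59.976448 115.46946 ]
blue 754.0 286.6923076923077 227.76392572944297
(66, array([255.4, 182.6]), array([248, 179,  16,   8], dtype=int32))
blue 745.0 286.9006711409396 227.7973154362416
(67, array([255.3, 182.6]), array([248, 179,  16,   8], dtype=int32))
```

View pics/fin.png

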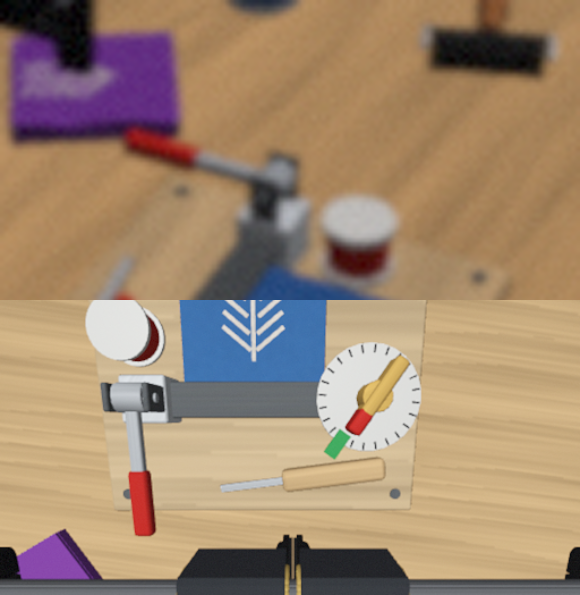

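Final view: the handle is at the same pixels as when it was closed at the start. The red wing at (357,421) points at the green tab at (336,445). The block, gouge and spool haven't moved, so I'm handing in.

```bash
python3 -c "
from cell import env
print(env.job_done())"
```

```text
the job is handed in; nothing more can be done
None
```

I handed the job in at about 33 s: I opened the lever to its stop, turned the nut to within about 1° of the green mark (after backing off a 2° overshoot), and pressed the lever fully home. The block did not move measurably and nothing else looked disturbed, but I did not measure the grip on the block directly.

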